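Roll a nut tube into the labelling cradle and lock it for its label

ROBOT

A 6-joint arm with a two-finger parallel gripper is mounted at the origin on a cart in front of the work surface, level with it; the furniture and walls round the work are solid. World frame = base frame: x ahead of the robot, y to its left, z up, the work surface at z = 0. Lengths are in m, angles in degrees, forces in N, time in s.
With the tool pointing down it reaches from about 0.4 to 0.825 m from the base axis. Payload 7 kg.
Tool frame: the origin (TCP) lies between the finger pads; the fingertips stand 22 mm ahead of it and the grasp point (between the pads) lies 3 mm ahead of it; z points along the fingers, y is the line along which they close (so a half turn about z gives the same grasp; the last joint's range is limited). The gripper opens to 88 mm and grips with 3 to 60 N. Pads are 19 mm wide; open, the fingers measure 130 mm over their backs; the gripper's body (78 mm by 193 mm) begins 47 mm behind the grasp point.
Start: joints at [-59.811, 20.546, 0.682, 0, -70.136, -16.507], TCP at [0.16, -0.656, 0.249] pointing down, gripper open.
Joint ranges: [-176.03, 176.03], [-82.01, 121.73], [-58.28, 71.71], [-173.87, 95.51], [-174.79, -0.11], [-173.66, 173.66]. Speed limits (degrees/s): [136.94, 136.94, 172.46, 180, 180, 180].

INTERFACE

Orientations are given as [roll, pitch, yaw] about the fixed x, y, z axes, in that order (R = Rz(yaw) Ry(pitch) Rx(roll)).
In Python, from plant import ctrl gives the robot as it stands.
- The arm moves only by the tool apply_moves, never from a script. Its argument "targets" is a list of rows, each an object with "travel": the shift along the tool's x, y, z in mm, a list of three; "roll": the turn about the tool's z in degrees; "jaw": the finger opening in mm, from 0 to 87.6. In form: [{"travel": [tx, ty, tz], "roll": roll, "jaw": jaw}, ...]. A call has 1 to 10 rows; each row shifts and turns the commanded pose from where the row before left it, along the tool's axes as they then stand; what a row does not reach is not made up. A row lasts 1/10 s, in which the tool goes at most 50 mm and 8.59 degrees, less where a joint would pass 70% of its speed; a pose out of reach is approached as far as the arm can. A call with a gripper value outside its range is refused whole. The fingers move at their own pace and stop on an object; the grip force is fixed at half the most. Time passes only in rows, so rows that do not move let the fingers close. It gives the time, the measured TCP pose, the force, the opening and the grip force at its end, in the units of the state.
- ctrl.get_obs(): the state, without advancing time (a new reading comes with each control period).
- ctrl.snapshot(name): name is "scene" or "side" or "wrist"; returns the picture (384x512x3 uint8, red, green, blue); there is no depth.
- ctrl.calibration(name): a dict with "K" (3x3 intrinsics, pixels), "extrinsics" (4x4, takes a point from camera to world coordinates); the wrist camera has in their place "hand_eye" (4x4, takes a point from camera to tool coordinates, whose origin is the TCP and whose axes are the flange's). Camera axes: x right, y down, z forward; pixel columns grow to the right and rows downward; lengths in m; the calibration is good to about 2 mm. A picture is of the moment at which its call begins: read the wrist's pose just before it. calibration takes no time and is no camera call.
- ctrl.close_job(): hands the job in; it is judged then, once.
The state is a dict: "clock": time; "joint_pos": joint angles; "qvel": joint speeds; "tau": joint torques, N m; "tool_pos": TCP position; "orientation": TCP orientation; "force": force on the tool from outside, world axes, zero at the start; "moment": the same for the moment, N m; "opening": finger opening in m; "gripper_force": force on a finger pad.
Only numpy, scipy, OpenCV 4.12 (cv2) and the standard library are available. Lean on these libraries where they do the work, as an engineer would, in place of code of your own. Each camera call takes 0.05 s, during which the arm holds its last target. There are 200 camera calls.

TASK

Using only the fingertips, roll the green-banded nut tube on its side along the bench, up the ramp of the blue labelling cradle, until it drops into the V; then push it lengthwise along the V until it butts against the white buffer of the end stop, and tip the red hold-down arm over so that it comes to rest on the tube. Nothing is picked up: the tube is never lifted off what it rolls on, and the cans, stamp, glue stick, clip and tally counter stay where they are.

Things in the scene. Friction and masses are not known exactly. Their poses are not given: they have to be found in the camera images.
- nut_tube: closed card tube of nuts, a cylinder 52 mm in diameter, 130 mm long, 0.15 to 0.31 kg, brown with a green band, metal base (-x end), white lid (+x end), lying on the bench on the cradle's entry side, roughly parallel to the V. Origin on its axis at mid-length; x is the axis, y and z turn as it rolls. It rolls with a little drag and comes to rest by itself.
- cradle: low cradle of folded sheet, painted blue, fixed to the bench. Origin on the bench below the axis of a seated tube; x along the V toward the end stop (away from the robot), y to the entry side (robot's left). Covers x -100 to +108 mm, y -55 to +77 mm. A seated tube's axis is at y = 0, z = 29.6 mm, along x; it can slide in the V, whose near (-x) end is open.
- ramp_crest (a point): middle of the crest between ramp and V, 10 mm above the bench, at the cradle's (0, +20) mm, axes as the cradle. The ramp falls from it straight to the bench at y = +77 mm; on its other side the near flank of the V falls at 25 deg to a floor 2.5 mm high, and the far flank rises at 60 deg to 45 mm height at y = -39 mm, with a flange behind it to y = -55 mm.
- stop_face (a point): centre of the face of the white buffer (30 mm in diameter) on the end stop, at the cradle's (+90, 0, +29.6) mm, axes as the cradle; a tube butted on it has its origin 65 mm before it. The stop plate is 52 mm high and spans the cradle's y -55 to +30 mm.
- hold_down (a joint): angle of the red hold-down arm, rad: 0 upright; negative leans back away from the V (its stop is -0.35, where it starts); positive tips over the V (to the cradle's +y); 1.57 (level) lying on a butted tube, 1.75 with no tube below. It moves easily; once past about 0.3 it sinks by its own weight, slowed by a damper, and lies down within about 3 s.
- hinge (a point): centre of the arm's hinge, its axis along the cradle's x, at the cradle's (+55, -44, +65.6) mm, axes as the cradle; two fixed dark ears beside it stand on the back flange, 28 mm over all along x, 76 mm high above the bench.
- hold_down_tip (a point): centre of the black cross grip at the free end of the arm, 76 mm from the hinge axis; the grip is a bar 20 mm long (along the cradle's x), 17 mm in diameter; the arm below it is 16 mm wide and 9 mm thick.
- can_pan_006: lowest can of a fixed column of brown-nut cans, 70 mm in diameter and 0.27 m high, left of the work; origin at the centre of its underside. Do not sweep the arm through it. Behind the work, from 0.6 m ahead of the robot, stands a wall of such columns up to 0.37 m high.
- can_pan_012: lowest can of a second such column, 0.32 m high, left of the work; origin at the centre of its underside.
- can_a: clear can of brown nuts with a paper label and white lid, 70 mm in diameter, 45 mm high, standing in a shallow card tray; origin at the centre of its underside. Bystander.
- can_b: clear can of brown nuts with a white lid, 70 mm in diameter, 45 mm high, standing; origin at the centre of its underside. Bystander.
- can_c: clear can of orange nuts with a white lid, 70 mm in diameter, 45 mm high, standing; origin at the centre of its underside. Bystander.
- glue_stick: glue stick with a red cap, standing, 25 mm in diameter, 92 mm high; origin at the centre of its underside. Bystander.
- date_stamp: wooden hand stamp with a turned knob, 27 x 48 x 62 mm, standing; origin at the centre of its underside. Bystander.
- clip: black bulldog clip, 31 x 40 x 37 mm, standing on its mouth; origin at the centre of its underside. Bystander.
- tally: round steel hand tally counter, 52 x 45 x 17 mm; origin at the centre of its underside. Bystander.
There are look-alikes about, which are no part of the job. There is more than one size of the nut_tube; the job needs the larger.

How it is judged:
By the outcome, as a careful person would: the job done as asked, in the order asked, and still so for the second after the job is handed in, with the robot touching nothing.
It also fails if it takes over 67 s, if anything falls off the work surface, if the arm or the gripper's body presses on something with over 40 N, if the wrist force passes 120 N, or if a joint passes its speed limit or range.

## Working session

There is one attempt and no reset: what is moved stays moved. The work goes in short steps, Python scripts to look and compute and a tool call to move; the robot and the scene stay as the last step left them, time stands still between calls to the robot, and variables do not carry over. Pictures are saved under pics/ and viewed, at most 14 in all, crops included, and the job is handed in when it is done.

Besides the shell and the picture viewer there is one more tool, called after "Emit:" in YAML: its name, and indented under it one key for each argument. apply_moves: Moves the arm, as the interface text tells. Its arguments: {"type":"object","properties":{"targets":{"type":"array","items":{"type":"object","properties":{"travel":{"type":"array","items":{"type":"number"}},"roll":{"type":"number"},"jaw":{"type":"number"}}}}},"required":["targets"]}

```bash
mkdir -p pics; ls
python3 - <<'E'
from plant import ctrl
import cv2,numpy as np
a=ctrl.snapshot("scene");b=ctrl.snapshot("side")
cv2.imwrite("pics/scene0.png",a[...,::-1]);cv2.imwrite("pics/side0.png",b[...,::-1])
for n in("scene","side"):
    c=ctrl.calibration(n);print(n,np.round(c["K"],1).tolist(),np.round(c["extrinsics"],3).tolist())
print(np.round(ctrl.calibration("wrist")["hand_eye"],3).tolist())
print(ctrl.get_obs())
E
```

```text
pics
scene [[463.0, 0.0, 248.1], [0.0, 463.0, 197.6], [0.0, 0.0, 1.0]] [[-0.637, -0.369, 0.677, -0.507], [-0.771, 0.327, -0.547, 0.72], [-0.02, -0.87, -0.492, 0.831], [0.0, 0.0, 0.0, 1.0]]
side [[488.9, 0.0, 263.5], [0.0, 488.9, 192.6], [0.0, 0.0, 1.0]] [[-0.913, -0.268, 0.306, 0.105], [-0.407, 0.561, -0.721, 0.9], [0.022, -0.783, -0.622, 0.947], [0.0, 0.0, 0.0, 1.0]]
[[-0.001, -0.952, -0.307, 0.083], [1.0, -0.001, -0.0, -0.0], [0.0, -0.307, 0.952, -0.137], [0.0, 0.0, 0.0, 1.0]]
{'clock': 0.1, 'joint_pos': array([-5.98106295e+01,  2.05877468e+01,  6.38800062e-01, -1.62616327e-02,
       -7.01367761e+01, -1.65057020e+01]), 'qvel': array([-0.06557998, -0.10365294,  0.05705105,  0.13765405,  0.05078725,
        0.10709484]), 'tau': array([-2.09174366e-03, -5.84163272e+01,  2.93752223e+01,  7.01570079e+00,
        1.01233352e-02, -4.93525954e-05]), 'tool_pos': array([ 0.15953531, -0.65545569,  0.24771461]), 'orientation': array([ 1.79913466e+02, -9.69901000e-03, -1.66321861e+02]), 'force': array([ 0.03434061, -0.08328041,  0.06306958]), 'moment': array([ 0.04563253,  0.00469382, -0.03093384]), 'gripper_force': 0.0, 'opening': 0.08787303986778915}
```

View pics/scene0.png

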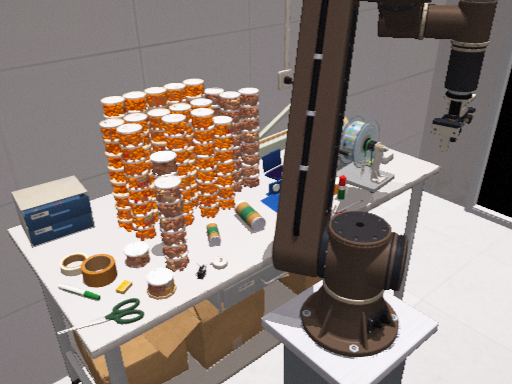

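View pics/side0.png

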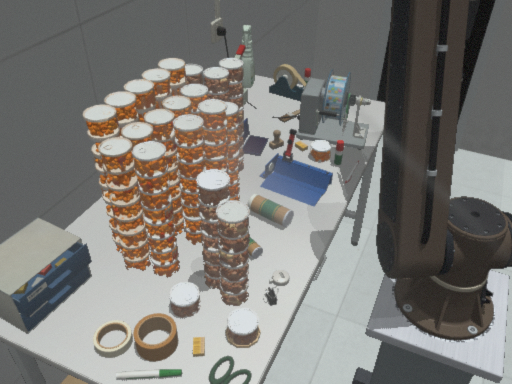

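The side view shows the tube at about (270,208), the cradle around (297,182) and the red arm at (290,145). I'll zoom in on this area.

```bash
cat > h.py <<'E'
import numpy as np,cv2
from plant import ctrl
def ray(n,uv,z,T=None):
    c=ctrl.calibration(n);E=c["extrinsics"] if T is None else T
    d=E[:3,:3]@np.linalg.solve(np.array(c["K"]),[uv[0],uv[1],1.]);o=E[:3,3]
    return o+d*(z-o[2])/d[2]
def proj(n,p,T=None):
    c=ctrl.calibration(n);E=c["extrinsics"] if T is None else T
    q=np.array(c["K"])@(E[:3,:3].T@(np.array(p)-E[:3,3]));return q[:2]/q[2]
def toolT():
    from scipy.spatial.transform import Rotation as R
    o=ctrl.get_obs();T=np.eye(4);T[:3,:3]=R.from_euler("xyz",o["orientation"],degrees=True).as_matrix();T[:3,3]=o["tool_pos"]
    return T
E
python3 - <<'E'
from h import *
b=cv2.imread("pics/side0.png")
cv2.imwrite("pics/s1.png",cv2.resize(b[110:270,200:360],None,fx=3.75,fy=3.75,interpolation=cv2.INTER_CUBIC))
for uv,z in [((270,208),.026),((297,182),0),((251,202),.026),((291,217),.026),((265,184),0),((330,185),.0),((323,202),0),((290,160),.065),((320,150),.045),((340,150),.09)]: print(uv,np.round(ray("side",uv,z),3))
E
```

```text
(270, 208) [ 0.512 -0.111  0.026]
(297, 182) [ 0.497 -0.295  0.   ]
(251, 202) [ 0.574 -0.112  0.026]
(291, 217) [ 0.442 -0.1    0.026]
(265, 184) [ 0.585 -0.241  0.   ]
(330, 185) [ 0.396 -0.326  0.   ]
(323, 202) [ 0.389 -0.235 -0.   ]
(290, 160) [ 0.531 -0.312  0.065]
(320, 150) [ 0.472 -0.438  0.045]
(340, 150) [ 0.396 -0.399  0.09 ]
```

View pics/s1.png

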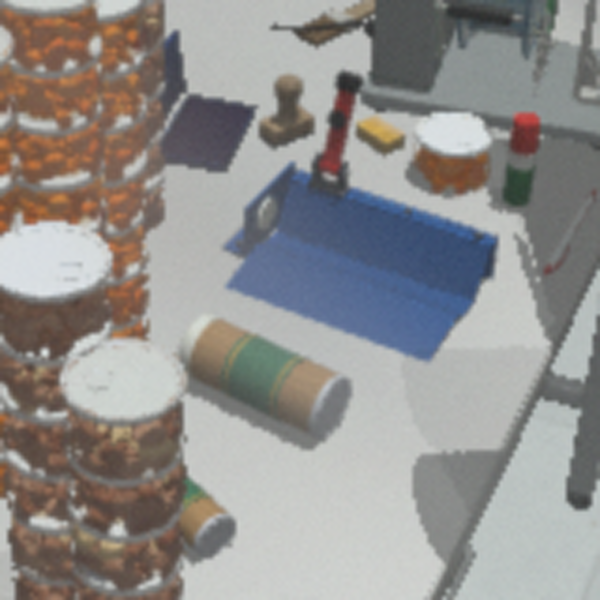

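The crop shows the tube lying parallel to the cradle. Its white lid is at the far end (195,340) and its metal base at (330,405). The ramp edge runs from (227,286) to (432,360), the V is beyond it, and the red arm is upright at (340,130). Next I'll move over the work for a wrist view.

Emit:
apply_moves:
  targets:
    - {"travel":[-30,33,-10],"roll":0,"jaw":85}
    - {"travel":[-30,33,-10],"roll":0,"jaw":85}
    - {"travel":[-30,33,-10],"roll":0,"jaw":85}
    - {"travel":[-30,33,-10],"roll":0,"jaw":85}
    - {"travel":[-30,33,-10],"roll":0,"jaw":85}
    - {"travel":[-30,33,-10],"roll":0,"jaw":85}
    - {"travel":[-30,33,-10],"roll":0,"jaw":85}
    - {"travel":[-30,33,-10],"roll":0,"jaw":85}
    - {"travel":[-30,33,0],"roll":6.9,"jaw":85}
    - {"travel":[-30,33,0],"roll":6.8,"jaw":85}

```text
clock: 1.1
tool_pos: [0.3774, -0.2658, 0.3291]
orientation: [-180.0, 0.1, 179.8]
force: [0.4, -0.7, 0.4]
opening: 0.0851
gripper_force: 0.0
```

Emit:
apply_moves:
  targets:
    - {"travel":[-10,25,0],"roll":0,"jaw":85}
    - {"travel":[0,0,0],"roll":0,"jaw":85}
    - {"travel":[0,0,0],"roll":0,"jaw":85}

```text
clock: 1.4
tool_pos: [0.3873, -0.242, 0.3284]
orientation: [180.0, -0.0, -179.8]
force: [0.7, -0.7, 0.2]
opening: 0.085
gripper_force: 0.0
```

Run:
```python
from h import *
T=toolT();c=ctrl.calibration("wrist");a=ctrl.snapshot("wrist")
W=T@c["hand_eye"];np.save("W1.npy",W);cv2.imwrite("pics/w1.png",a[...,::-1])
cv2.imwrite("pics/w1b.png",cv2.resize(a[...,::-1],(800,600),interpolation=cv2.INTER_CUBIC))
print(np.round(T,3).tolist(),c["K"].tolist(),ctrl.get_obs()["clock"])
```

```text
[[-1.0, -0.004, -0.0, 0.387], [-0.004, 1.0, 0.0, -0.242], [0.0, 0.0, -1.0, 0.328], [0.0, 0.0, 0.0, 1.0]] [[325.3486116509857, 0.0, 255.2486230007476], [0.0, 325.3486116509857, 186.0957498418912], [0.0, 0.0, 1.0]] 1.45
```

View pics/w1b.png

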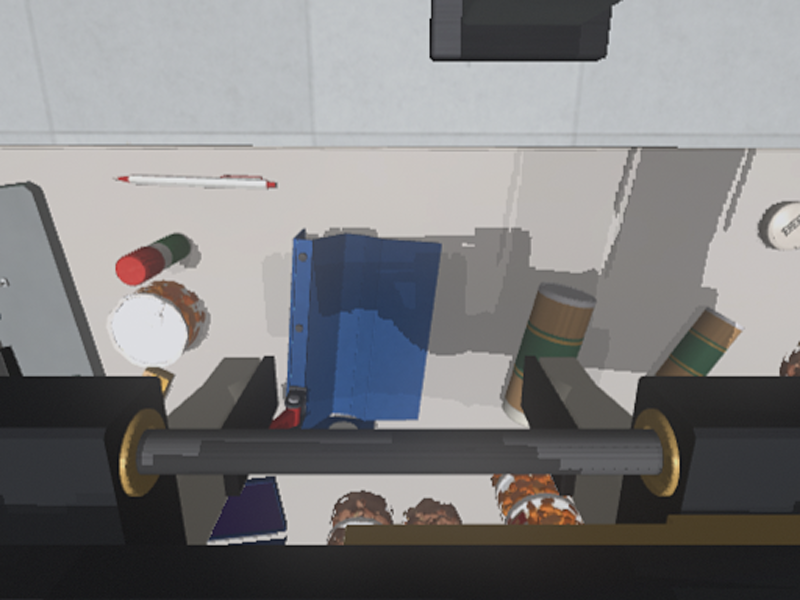

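The wrist view (top of the image is -x) shows the cradle ramp corners at about (441,242) and (418,420). The tube runs from its base at (566,297) to its lid at (515,415). The orange columns start below about (540,500).

Run:
```python
from h import *
W=np.load("W1.npy");s=1.5625;S=lambda u,v:(200+u/3.75,110+v/3.75)
f=lambda n,p:print(n,np.round(p,4))
a=ray("wrist",(441/s,242/s),0,W);b=ray("wrist",(418/s,420/s),0,W)
f("ramp w near",a);f("ramp w far",b);f("len",np.linalg.norm(b-a));print("yaw",np.degrees(np.arctan2(*(b-a)[1::-1])))
a2=ray("side",S(432,360),0);b2=ray("side",S(227,286),0)
f("ramp s near",a2);f("far",b2);f("len",np.linalg.norm(b2-a2));print("yaw",np.degrees(np.arctan2(*(b2-a2)[1::-1])))
f("crest w near?",ray("wrist",(376/s,236/s),.0025,W))
f("backflange near",ray("wrist",(293/s,232/s),.045,W))
for n,p in [("side lid",S(197,340)),("side base",S(330,402))]: f(n,ray("side",p,.026))
f("w base",ray("wrist",(566/s,293/s),.026,W));f("w lid",ray("wrist",(520/s,412/s),.026,W))
# silhouettes of the tube band (saturated green) in wrist
im=cv2.imread("pics/w1.png");h=cv2.cvtColor(im,cv2.COLOR_BGR2HSV)
for n,img,x0,x1,y0,y1 in [("wrist",im,310,390,170,240),("side",cv2.imread("pics/side0.png"),240,300,190,230)]:
    h=cv2.cvtColor(img,cv2.COLOR_BGR2HSV)
    m=np.zeros(h.shape[:2],np.uint8);m[y0:y1,x0:x1]=cv2.inRange(h,(40,60,30),(95,255,255))[y0:y1,x0:x1]
    ys,xs=np.nonzero(m);r=cv2.minAreaRect(np.c_[xs,ys].astype(np.float32));print(n,len(xs),r)
    f("band centre",ray(n,r[0],.035,W if n=="wrist" else None))
f("col near base",ray("side",(236,300),0));f("col2 base",ray("side",(216,288),0))
f("near col top",ray("side",(233,212),.27));f("col2 top",ray("side",(213,181),.32))
f("wall col top r",ray("side",(231,63),.37)); f("w wall",ray("wrist",(525/s,490/s),.27,W));f("orange col top2",ray("side",(212,108),.32));f("o3",ray("side",(188,125),.32))
```

```text
ramp w near [ 0.4061 -0.2031  0.    ]
ramp w far [ 0.5961 -0.2218  0.    ]
len 0.1909
yaw -5.625819336399314
ramp s near [ 0.4041 -0.2066  0.    ]
far [ 0.5932 -0.2241  0.    ]
len 0.19
yaw -5.286031011080762
crest w near? [ 0.4001 -0.2635  0.0025]
backflange near [ 0.3881 -0.331   0.045 ]
side lid [ 0.5726 -0.1194  0.026 ]
side base [ 0.4498 -0.0956  0.026 ]
w base [ 0.4473 -0.0904  0.026 ]
w lid [ 0.5705 -0.1228  0.026 ]
wrist 164 ((349.5487976074219, 222.56097412109375), (18.61847496032715, 39.470008850097656), 73.1416015625)
band centre [ 0.4975 -0.1063  0.035 ]
side 7 ((267.3529357910156, 206.41175842285156), (5.830951690673828, 4.458962917327881), 30.963754653930664)
band centre [ 0.5182 -0.1041  0.035 ]
col near base [0.461  0.2148 0.    ]
col2 base [0.523  0.2021 0.    ]
near col top [0.4701 0.2027 0.27  ]
col2 top [0.5267 0.1825 0.32  ]
wall col top r [ 0.7135 -0.2707  0.37  ]
w wall [ 0.4633 -0.184   0.27  ]
orange col top2 [ 0.6814 -0.0956  0.32  ]
o3 [0.6929 0.0067 0.32  ]
```

Cradle: origin about (0.497,-0.291), yaw about -5.4°. Tube: centre about (0.510,-0.107), yaw about -13°. Now to position behind the tube with the finger line along the cradle's x.

Emit:
apply_moves:
  targets:
    - {"travel":[-26,38,0],"roll":0,"jaw":80}
    - {"travel":[-26,38,0],"roll":0,"jaw":80}
    - {"travel":[-26,38,0],"roll":0,"jaw":80}
    - {"travel":[-26,38,0],"roll":0,"jaw":80}
    - {"travel":[-26,38,0],"roll":0,"jaw":80}

```text
clock: 1.95
tool_pos: [0.5177, -0.0521, 0.3286]
orientation: [-180.0, 0.0, 180.0]
force: [1.2, -0.0, 0.4]
opening: 0.0798
gripper_force: 0.0
```

Emit:
apply_moves:
  targets:
    - {"travel":[0,0,18],"roll":-8.45,"jaw":80}
    - {"travel":[0,0,18],"roll":-8.45,"jaw":80}
    - {"travel":[0,0,18],"roll":-8.45,"jaw":80}
    - {"travel":[0,0,18],"roll":-8.45,"jaw":80}
    - {"travel":[0,0,18],"roll":-8.45,"jaw":80}
    - {"travel":[0,0,18],"roll":-8.45,"jaw":80}
    - {"travel":[0,0,18],"roll":-8.45,"jaw":80}
    - {"travel":[0,0,18],"roll":-8.45,"jaw":80}
    - {"travel":[0,0,18],"roll":-8.45,"jaw":80}
    - {"travel":[0,0,0],"roll":-8.45,"jaw":80}

```text
clock: 2.95
tool_pos: [0.5093, -0.0566, 0.1619]
orientation: [179.1, -0.2, -95.4]
force: [-9.6, -2.9, -1.6]
opening: 0.0796
gripper_force: 0.0
```

Emit:
apply_moves:
  targets:
    - {"travel":[0,0,0],"roll":0,"jaw":80}
    - {"travel":[0,0,0],"roll":0,"jaw":80}

```text
clock: 3.15
tool_pos: [0.5095, -0.0546, 0.1627]
orientation: [179.1, -0.1, -95.6]
force: [-18.1, 3.0, -4.4]
opening: 0.0802
gripper_force: 0.0
```

Run:
```python
from h import *
print(ctrl.get_obs()["joint_pos"].round(1))
a=ctrl.snapshot("side")[...,::-1]
cv2.imwrite("pics/s2.png",cv2.resize(a[60:270,180:380],None,fx=2.8,fy=2.8,interpolation=cv2.INTER_CUBIC))
```

```text
[ 15.7  10.1 -25.7  -0.2 -55.  -21.2]
```

View pics/s2.png

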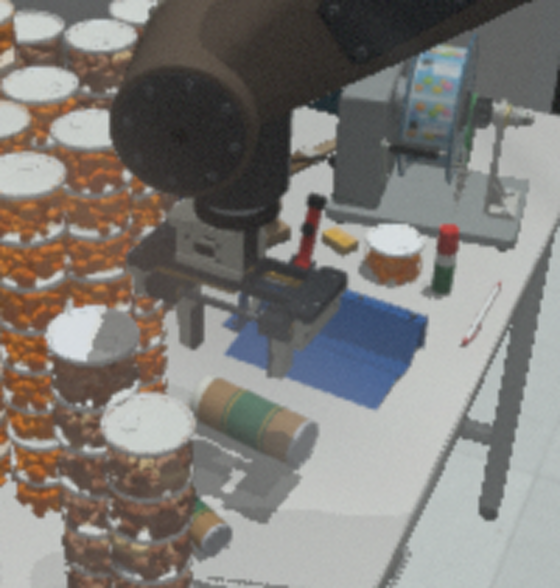

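The picture shows the gripper over the tube area, with the tube (255,420) not moved. The force of -18 N in x means the body is touching a wall column. I'll back off toward the robot and narrow the jaw.

Emit:
apply_moves:
  targets:
    - {"travel":[0,10,0],"roll":0,"jaw":50}
    - {"travel":[0,8,0],"roll":0,"jaw":50}
    - {"travel":[0,0,0],"roll":0,"jaw":50}
    - {"travel":[0,0,0],"roll":0,"jaw":50}
    - {"travel":[0,0,0],"roll":0,"jaw":50}

```text
clock: 3.7
tool_pos: [0.4997, -0.0507, 0.167]
orientation: [-179.9, 0.0, -95.4]
force: [-0.0, -0.0, 0.8]
opening: 0.0511
gripper_force: 0.0
```

Emit:
apply_moves:
  targets:
    - {"travel":[0,0,25],"roll":0,"jaw":50}
    - {"travel":[0,0,25],"roll":0,"jaw":50}
    - {"travel":[0,0,25],"roll":0,"jaw":50}
    - {"travel":[0,0,25],"roll":0,"jaw":50}
    - {"travel":[0,0,15],"roll":0,"jaw":50}
    - {"travel":[0,0,12],"roll":0,"jaw":50}
    - {"travel":[0,0,0],"roll":0,"jaw":50}
    - {"travel":[0,0,0],"roll":0,"jaw":50}

```text
clock: 4.5
tool_pos: [0.4995, -0.0507, 0.0397]
orientation: [180.0, -0.0, -95.4]
force: [0.3, -0.2, 0.6]
opening: 0.05
gripper_force: 0.0
```

Run:
```python
from h import *
T=toolT();a=ctrl.snapshot("wrist")[...,::-1];np.save("W2.npy",T@ctrl.calibration("wrist")["hand_eye"])
cv2.imwrite("pics/w2.png",a);print(np.round(T[:3,3],4),ctrl.get_obs()["force"].round(1))
```

```text
[ 0.4995 -0.0507  0.0397] [-0.3  0.4  0.7]
```

View pics/w2.png

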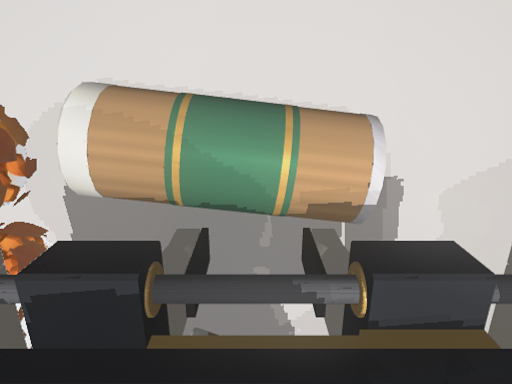

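Both fingers are in the gap behind the tube. The base end, at right (370,165), is the nearer one. I'll start rolling it slowly.

Emit:
apply_moves:
  targets:
    - {"travel":[5,0,0],"roll":0,"jaw":50}
    - {"travel":[5,0,0],"roll":0,"jaw":50}
    - {"travel":[5,0,0],"roll":0,"jaw":50}
    - {"travel":[5,0,0],"roll":0,"jaw":50}
    - {"travel":[5,0,0],"roll":0,"jaw":50}
    - {"travel":[5,0,0],"roll":0,"jaw":50}
    - {"travel":[5,0,0],"roll":0,"jaw":50}
    - {"travel":[5,0,0],"roll":0,"jaw":50}
    - {"travel":[5,0,0],"roll":0,"jaw":50}
    - {"travel":[5,0,0],"roll":0,"jaw":50}

```text
clock: 5.55
tool_pos: [0.4943, -0.1009, 0.0395]
orientation: [180.0, -0.0, -95.4]
force: [-0.4, 0.1, 0.3]
opening: 0.0499
gripper_force: 0.1
```

Emit:
apply_moves:
  targets:
    - {"travel":[5,0,0],"roll":0,"jaw":50}
    - {"travel":[5,0,0],"roll":0,"jaw":50}
    - {"travel":[5,0,0],"roll":0,"jaw":50}
    - {"travel":[5,0,0],"roll":0,"jaw":50}
    - {"travel":[5,0,0],"roll":0,"jaw":50}
    - {"travel":[5,0,0],"roll":0,"jaw":50}
    - {"travel":[0,0,0],"roll":0,"jaw":50}

```text
clock: 6.25
tool_pos: [0.4914, -0.1309, 0.0395]
orientation: [180.0, -0.0, -95.5]
force: [-0.3, 0.3, -0.4]
opening: 0.05
gripper_force: 0.0
```

Run:
```python
from h import *
T=toolT();a=ctrl.snapshot("wrist")[...,::-1];b=ctrl.snapshot("side")[...,::-1]
cv2.imwrite("pics/c3.png",np.hstack([cv2.resize(a,(400,300)),cv2.resize(b[90:240,200:360],(320,300))]));print(np.round(T[:3,3],4),ctrl.get_obs()["force"].round(1))
```

```text
[ 0.4914 -0.1309  0.0395] [1.  0.3 0.7]
```

View pics/c3.png

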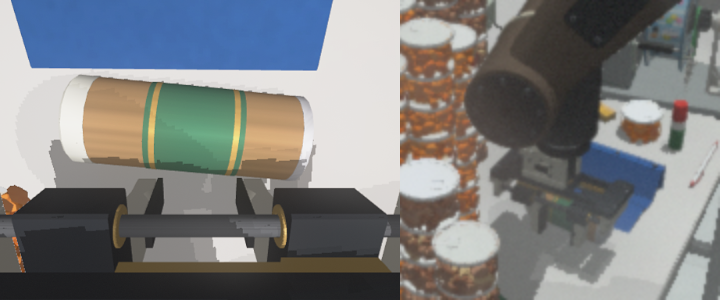

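The tube has rolled ahead to the ramp foot, still tilted by about 6°. The base end at right is nearer the fingers. I'll continue with wider-spaced fingers so it straightens.

Emit:
apply_moves:
  targets:
    - {"travel":[4,0,0],"roll":0,"jaw":70}
    - {"travel":[4,0,0],"roll":0,"jaw":70}
    - {"travel":[4,0,0],"roll":0,"jaw":70}
    - {"travel":[4,0,0],"roll":0,"jaw":70}
    - {"travel":[4,0,0],"roll":0,"jaw":70}
    - {"travel":[4,0,0],"roll":0,"jaw":70}
    - {"travel":[4,0,0],"roll":0,"jaw":70}
    - {"travel":[4,0,0],"roll":0,"jaw":70}
    - {"travel":[4,0,0],"roll":0,"jaw":70}
    - {"travel":[4,0,0],"roll":0,"jaw":70}

```text
clock: 7.35
tool_pos: [0.4877, -0.1705, 0.0396]
orientation: [180.0, 0.0, -95.4]
force: [-0.1, 1.7, 0.9]
opening: 0.0701
gripper_force: 0.4
```

Emit:
apply_moves:
  targets:
    - {"travel":[4,0,0],"roll":0,"jaw":70}
    - {"travel":[4,0,0],"roll":0,"jaw":70}
    - {"travel":[4,0,0],"roll":0,"jaw":70}
    - {"travel":[4,0,0],"roll":0,"jaw":70}
    - {"travel":[4,0,0],"roll":0,"jaw":70}

```text
clock: 7.85
tool_pos: [0.4861, -0.1903, 0.0397]
orientation: [-180.0, 0.0, -95.4]
force: [0.1, 4.0, 2.7]
opening: 0.0698
gripper_force: 1.7
```

Run:
```python
from h import *
T=toolT();a=ctrl.snapshot("wrist")[...,::-1]
cv2.imwrite("pics/w4.png",a);print(np.round(T[:3,3],4),ctrl.get_obs()["force"].round(1))
```

```text
[ 0.4861 -0.1903  0.0397] [ 0.2 -0.2 -0.3]
```

View pics/w4.png

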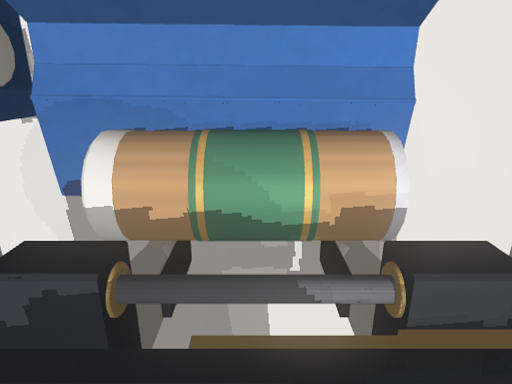

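The tube is now aligned with the V and on the ramp. The crest line is at row 98 and both fingers are in contact. Continuing to the crest.

Emit:
apply_moves:
  targets:
    - {"travel":[4,0,0],"roll":0,"jaw":70}
    - {"travel":[4,0,0],"roll":0,"jaw":70}
    - {"travel":[4,0,0],"roll":0,"jaw":70}
    - {"travel":[4,0,0],"roll":0,"jaw":70}
    - {"travel":[4,0,0],"roll":0,"jaw":70}
    - {"travel":[4,0,0],"roll":0,"jaw":70}
    - {"travel":[4,0,0],"roll":0,"jaw":70}
    - {"travel":[4,0,0],"roll":0,"jaw":70}
    - {"travel":[4,0,0],"roll":0,"jaw":70}

```text
clock: 8.8
tool_pos: [0.4823, -0.2263, 0.0395]
orientation: [180.0, -0.0, -95.4]
force: [0.4, 0.8, 0.0]
opening: 0.07
gripper_force: 0.5
```

Emit:
apply_moves:
  targets:
    - {"travel":[3,0,0],"roll":0,"jaw":70}
    - {"travel":[3,0,0],"roll":0,"jaw":70}
    - {"travel":[3,0,0],"roll":0,"jaw":70}
    - {"travel":[2,0,0],"roll":0,"jaw":70}
    - {"travel":[0,0,0],"roll":0,"jaw":70}
    - {"travel":[0,0,0],"roll":0,"jaw":70}

```text
clock: 9.4
tool_pos: [0.4814, -0.2369, 0.0395]
orientation: [180.0, 0.0, -95.4]
force: [-0.3, 1.0, 0.2]
opening: 0.0698
gripper_force: 0.0
```

Run:
```python
from h import *
T=toolT();a=ctrl.snapshot("wrist")[...,::-1]; W=T@ctrl.calibration("wrist")["hand_eye"]
cv2.imwrite("pics/w5.png",a);np.save("W5.npy",W);print(np.round(T[:3,3],4),ctrl.get_obs()["force"].round(1))
O=np.array([.497,-.291]);t=np.radians(-5.4);x=np.array([np.cos(t),np.sin(t)]);y=np.array([-np.sin(t),np.cos(t)])
for X in(-65,65):print([proj("wrist",np.r_[O+X/1e3*x+Y/1e3*y,z],W).round() for Y,z in [(0,.0296),(0,.0556),(20,.01)]])
print("tcp_c",(T[:2,3]-O)@x,(T[:2,3]-O)@y)
```

```text
[ 0.4814 -0.2369  0.0395] [-0.1  0.2 -0. ]
[array([353., 153.]), array([372., 168.]), array([339., 182.])]
[array([ 69., 154.]), array([ 32., 168.]), array([ 96., 183.])]
tcp_c -0.020658421865281797 0.05240424912095836
```

View pics/w5.png

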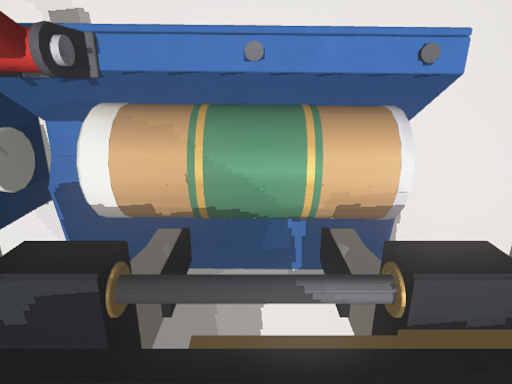

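The tube has dropped into the V, spanning rows 104–218 and columns 80–408. That puts its centre at about cradle x = -16, clear of the fingers. Next I'll go round to the base end.

Emit:
apply_moves:
  targets:
    - {"travel":[-2,0,-35],"roll":0,"jaw":70}
    - {"travel":[0,0,-35],"roll":0,"jaw":30}
    - {"travel":[0,0,-35],"roll":0,"jaw":0}
    - {"travel":[0,0,-25],"roll":0,"jaw":0}
    - {"travel":[18,28,0],"roll":0,"jaw":0}
    - {"travel":[18,28,0],"roll":0,"jaw":0}
    - {"travel":[18,28,0],"roll":0,"jaw":0}

```text
clock: 10.15
tool_pos: [0.3919, -0.2807, 0.1698]
orientation: [-180.0, 0.0, -95.4]
force: [-0.3, -0.3, -0.1]
opening: 0.0276
gripper_force: 0.0
```

Emit:
apply_moves:
  targets:
    - {"travel":[0,0,0],"roll":8.5,"jaw":0}
    - {"travel":[0,0,0],"roll":8.5,"jaw":0}
    - {"travel":[0,0,0],"roll":8.5,"jaw":0}
    - {"travel":[0,0,0],"roll":8.5,"jaw":0}
    - {"travel":[0,0,0],"roll":8.5,"jaw":0}
    - {"travel":[0,0,0],"roll":8.5,"jaw":0}
    - {"travel":[0,0,0],"roll":8.5,"jaw":0}
    - {"travel":[0,0,0],"roll":8.5,"jaw":0}
    - {"travel":[0,0,0],"roll":8.5,"jaw":0}
    - {"travel":[0,0,0],"roll":8.5,"jaw":0}

```text
clock: 11.15
tool_pos: [0.3928, -0.2805, 0.1696]
orientation: [180.0, 0.0, 179.2]
force: [-0.7, -0.1, -0.5]
opening: 0.0001
gripper_force: 0.0
```

Emit:
apply_moves:
  targets:
    - {"travel":[0,0,0],"roll":5,"jaw":0}
    - {"travel":[0,0,0],"roll":0,"jaw":0}
    - {"travel":[0,0,0],"roll":0,"jaw":0}

```text
clock: 11.45
tool_pos: [0.3929, -0.2806, 0.1696]
orientation: [180.0, 0.0, 174.7]
force: [-0.2, 0.6, 0.2]
opening: 0.0004
gripper_force: 0.0
```

Run:
```python
from h import *
T=toolT();a=ctrl.snapshot("wrist")[...,::-1]; W=T@ctrl.calibration("wrist")["hand_eye"]
cv2.imwrite("pics/w6.png",a);np.save("W6.npy",W);print(np.round(T[:3,3],4),ctrl.get_obs()["force"].round(1))
O=np.array([.497,-.291]);t=np.radians(-5.4);x=np.array([np.cos(t),np.sin(t)]);y=np.array([-np.sin(t),np.cos(t)])
for X in(-81,-65,49):print([proj("wrist",np.r_[O+X/1e3*x+Y/1e3*y,z],W).round() for Y,z in [(0,.0296),(0,.0556),(20,.01)]])
for Y in (-55,77): print(proj("wrist",np.r_[O-.1*x+Y/1e3*y,0 if Y>0 else .045],W).round())
print("tcp_c",(T[:2,3]-O)@x,(T[:2,3]-O)@y)
```

```text
[ 0.3929 -0.2806  0.1696] [ 0.2 -0.3  0.8]
[array([255., 205.]), array([255., 216.]), array([276., 197.])]
[array([255., 221.]), array([255., 233.]), array([275., 213.])]
[array([255., 322.]), array([255., 341.]), array([273., 310.])]
[190. 190.]
[334. 176.]
tcp_c -0.10464561030812576 0.0005822024165392952
```

View pics/w6.png

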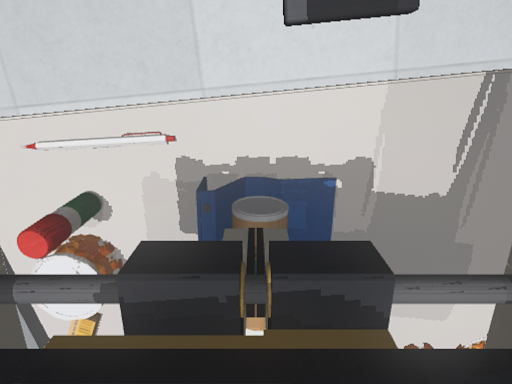

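The tube's base disc is at about (260,207), which puts its face near cradle x = -80 and y about +4 mm. The closed fingers are about 15 mm behind it. Descending.

Emit:
apply_moves:
  targets:
    - {"travel":[0,3,30],"roll":0,"jaw":0}
    - {"travel":[0,0,30],"roll":0,"jaw":0}
    - {"travel":[0,0,30],"roll":0,"jaw":0}
    - {"travel":[0,0,20],"roll":0,"jaw":0}
    - {"travel":[0,0,11],"roll":0,"jaw":0}
    - {"travel":[0,0,0],"roll":0,"jaw":0}
    - {"travel":[0,0,0],"roll":0,"jaw":0}

```text
clock: 12.2
tool_pos: [0.3936, -0.2779, 0.0491]
orientation: [-180.0, 0.0, 174.6]
force: [1.0, -0.1, 0.8]
opening: 0.0003
gripper_force: 0.0
```

Emit:
apply_moves:
  targets:
    - {"travel":[-4,0,0],"roll":0,"jaw":0}
    - {"travel":[-4,0,0],"roll":0,"jaw":0}
    - {"travel":[-4,0,0],"roll":0,"jaw":0}
    - {"travel":[-4,0,0],"roll":0,"jaw":0}
    - {"travel":[-4,0,0],"roll":0,"jaw":0}
    - {"travel":[-4,0,0],"roll":0,"jaw":0}
    - {"travel":[-4,0,0],"roll":0,"jaw":0}
    - {"travel":[-4,0,0],"roll":0,"jaw":0}

```text
clock: 13.0
tool_pos: [0.4253, -0.2808, 0.0485]
orientation: [-180.0, -0.0, 174.6]
force: [-1.6, -0.4, 1.2]
opening: 0.0004
gripper_force: 0.9
```

Emit:
apply_moves:
  targets:
    - {"travel":[-3,0,0],"roll":0,"jaw":0}
    - {"travel":[-3,0,0],"roll":0,"jaw":0}
    - {"travel":[-3,0,0],"roll":0,"jaw":0}
    - {"travel":[-3,0,0],"roll":0,"jaw":0}
    - {"travel":[-3,0,0],"roll":0,"jaw":0}
    - {"travel":[-3,0,0],"roll":0,"jaw":0}

```text
clock: 13.6
tool_pos: [0.4432, -0.2824, 0.0485]
orientation: [180.0, -0.0, 174.6]
force: [-1.5, -0.7, 0.4]
opening: 0.0002
gripper_force: 0.8
```

Emit:
apply_moves:
  targets:
    - {"travel":[-1.5,0,0],"roll":0,"jaw":0}
    - {"travel":[-1.5,0,0],"roll":0,"jaw":0}

```text
clock: 13.8
tool_pos: [0.446, -0.2827, 0.0486]
orientation: [180.0, -0.0, 174.6]
force: [-0.7, -0.3, 1.4]
opening: 0.0006
gripper_force: 0.8
```

Emit:
apply_moves:
  targets:
    - {"travel":[-1,0,0],"roll":0,"jaw":0}
    - {"travel":[-1,0,0],"roll":0,"jaw":0}

```text
clock: 14.0
tool_pos: [0.4468, -0.2828, 0.0484]
orientation: [180.0, -0.1, 174.6]
force: [-6.1, -1.2, 2.8]
opening: 0.0003
gripper_force: 3.2
```

Emit:
apply_moves:
  targets:
    - {"travel":[-1,0,0],"roll":0,"jaw":0}

```text
clock: 14.1
tool_pos: [0.4469, -0.2828, 0.0483]
orientation: [180.0, -0.2, 174.5]
force: [-9.0, -0.7, 5.8]
opening: 0.0002
gripper_force: 4.4
```

Emit:
apply_moves:
  targets:
    - {"travel":[-1,0,0],"roll":0,"jaw":0}

```text
clock: 14.2
tool_pos: [0.4469, -0.2828, 0.0481]
orientation: [180.0, -0.3, 174.5]
force: [-11.3, -0.3, 7.7]
opening: 0.0004
gripper_force: 5.6
```

The tube is butted: the force climbs while TCP x stays at 0.4469, which matches base face x = -40. I'll back off, lift, and go behind the hold-down arm.

Emit:
apply_moves:
  targets:
    - {"travel":[6,0,0],"roll":0,"jaw":0}
    - {"travel":[24,0,0],"roll":0,"jaw":0}
    - {"travel":[0,0,-45],"roll":0,"jaw":0}
    - {"travel":[0,0,-45],"roll":0,"jaw":0}
    - {"travel":[0,0,-45],"roll":0,"jaw":0}
    - {"travel":[0,0,-45],"roll":0,"jaw":0}
    - {"travel":[0,0,-25],"roll":0,"jaw":0}
    - {"travel":[0,-38,0],"roll":0,"jaw":0}
    - {"travel":[0,-38,0],"roll":0,"jaw":0}
    - {"travel":[0,-38,0],"roll":0,"jaw":0}

```text
clock: 15.2
tool_pos: [0.41, -0.3949, 0.2545]
orientation: [-179.9, 0.2, 174.7]
force: [1.1, 0.9, -0.0]
opening: 0.0008
gripper_force: 0.0
```

Emit:
apply_moves:
  targets:
    - {"travel":[0,0,0],"roll":0,"jaw":0}
    - {"travel":[0,0,0],"roll":0,"jaw":0}

```text
clock: 15.4
tool_pos: [0.4093, -0.3943, 0.2532]
orientation: [180.0, 0.0, 174.5]
force: [0.2, -0.5, -0.6]
opening: 0.0004
gripper_force: 0.0
```

Run:
```python
from h import *
T=toolT();a=ctrl.snapshot("wrist")[...,::-1]; W=T@ctrl.calibration("wrist")["hand_eye"]
b=ctrl.snapshot("side")[...,::-1]
b2=cv2.resize(b[100:220,230:360],None,fx=3.2,fy=3.2,interpolation=cv2.INTER_CUBIC)
cv2.imwrite("pics/c7.png",np.hstack([cv2.resize(a,(384,384)) ,b2]))
O=np.array([.497,-.291]);t=np.radians(-5.4);x=np.array([np.cos(t),np.sin(t)]);y=np.array([-np.sin(t),np.cos(t)])
C=lambda X,Y,z:np.r_[O+X/1e3*x+Y/1e3*y,z]
for p in [C(55,-70,.137),C(55,-44,.0656),C(-40,0,.0556),C(90,0,.0556)]:
    print("side crop px",((proj("side",p)-[230,100])*3.2+[384,0]).round(),"wrist",(proj("wrist",p,W)*[.75,1]).round())
print("tcp",T[:3,3].round(4),"c",(T[:2,3]-O)@x,(T[:2,3]-O)@y,ctrl.get_obs()["force"].round(1))
```

```text
side crop px [587. 101.] wrist [225. 321.]
side crop px [571. 173.] wrist [236. 278.]
side crop px [637. 232.] wrist [268. 197.]
side crop px [520. 192.] wrist [261. 298.]
tcp [ 0.4093 -0.3943  0.2532] c -0.07761612430589948 -0.11114150196656011 [-0.2 -0.6 -0.5]
```

View pics/c7.png

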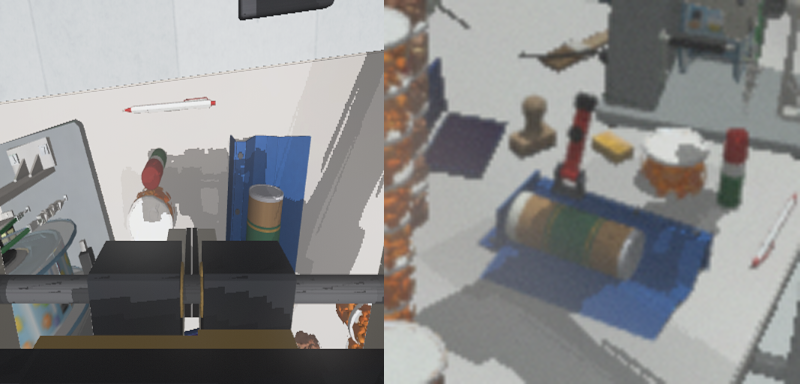

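The side view shows the tube lying in the V against the stop. The hold-down grip is at (586,101), as predicted. Moving behind it.

Emit:
apply_moves:
  targets:
    - {"travel":[-34,-2,0],"roll":0,"jaw":0}
    - {"travel":[-33,-2,0],"roll":0,"jaw":0}
    - {"travel":[-33,-1,0],"roll":0,"jaw":0}
    - {"travel":[-33,0,0],"roll":0,"jaw":0}
    - {"travel":[0,0,0],"roll":0,"jaw":0}

```text
clock: 16.0
tool_pos: [0.5449, -0.4099, 0.2525]
orientation: [180.0, 0.0, 174.8]
force: [0.3, -1.0, 0.2]
opening: 0.0006
gripper_force: 0.0
```

Emit:
apply_moves:
  targets:
    - {"travel":[0,0,30],"roll":0,"jaw":0}
    - {"travel":[0,0,30],"roll":0,"jaw":0}
    - {"travel":[0,0,30],"roll":0,"jaw":0}
    - {"travel":[0,0,23],"roll":0,"jaw":0}
    - {"travel":[0,0,0],"roll":0,"jaw":0}

```text
clock: 16.5
tool_pos: [0.5395, -0.4091, 0.1373]
orientation: [179.9, -0.3, 174.6]
force: [-0.6, 0.4, 0.1]
opening: 0.0004
gripper_force: 0.0
```

Emit:
apply_moves:
  targets:
    - {"travel":[0,5,0],"roll":0,"jaw":0}
    - {"travel":[0,5,0],"roll":0,"jaw":0}
    - {"travel":[0,5,0],"roll":0,"jaw":0}
    - {"travel":[0,5,0],"roll":0,"jaw":0}
    - {"travel":[0,5,0],"roll":0,"jaw":0}

```text
clock: 17.0
tool_pos: [0.5439, -0.3859, 0.1414]
orientation: [-180.0, 0.1, 174.6]
force: [-0.3, -0.8, 0.7]
opening: 0.0005
gripper_force: 0.5
```

Emit:
apply_moves:
  targets:
    - {"travel":[0,5,0],"roll":0,"jaw":0}
    - {"travel":[0,5,0],"roll":0,"jaw":0}
    - {"travel":[0,5,0],"roll":0,"jaw":0}
    - {"travel":[0,5,0],"roll":0,"jaw":0}
    - {"travel":[0,5,0],"roll":0,"jaw":0}
    - {"travel":[0,5,0],"roll":0,"jaw":0}
    - {"travel":[0,5,0],"roll":0,"jaw":0}
    - {"travel":[0,5,0],"roll":0,"jaw":0}

```text
clock: 17.8
tool_pos: [0.5473, -0.3461, 0.1405]
orientation: [180.0, -0.0, 174.6]
force: [0.8, -0.4, 0.1]
opening: 0.0003
gripper_force: 0.1
```

Emit:
apply_moves:
  targets:
    - {"travel":[0,5,0],"roll":0,"jaw":0}
    - {"travel":[0,5,0],"roll":0,"jaw":0}
    - {"travel":[0,5,0],"roll":0,"jaw":0}
    - {"travel":[0,5,0],"roll":0,"jaw":0}
    - {"travel":[0,0,0],"roll":0,"jaw":0}

```text
clock: 18.3
tool_pos: [0.5494, -0.326, 0.1407]
orientation: [180.0, 0.0, 174.6]
force: [-0.1, 1.3, -0.5]
opening: 0.0004
gripper_force: 0.0
```

Emit:
apply_moves:
  targets:
    - {"travel":[0,-30,0],"roll":0,"jaw":0}
    - {"travel":[0,-35,0],"roll":0,"jaw":0}
    - {"travel":[0,0,-30],"roll":0,"jaw":0}
    - {"travel":[0,0,-40],"roll":0,"jaw":0}
    - {"travel":[0,0,-40],"roll":0,"jaw":0}
    - {"travel":[40,0,0],"roll":0,"jaw":0}
    - {"travel":[40,0,0],"roll":0,"jaw":0}
    - {"travel":[40,0,0],"roll":0,"jaw":0}
    - {"travel":[0,0,0],"roll":0,"jaw":0}
    - {"travel":[0,0,0],"roll":0,"jaw":0}

```text
clock: 19.3
tool_pos: [0.4231, -0.3803, 0.2515]
orientation: [-180.0, 0.1, 174.5]
force: [0.2, 0.5, 0.2]
opening: 0.0003
gripper_force: 0.0
```

Emit:
apply_moves:
  targets:
    - {"travel":[0,0,0],"roll":0,"jaw":0}
    - {"travel":[0,0,0],"roll":0,"jaw":0}
    - {"travel":[0,0,0],"roll":0,"jaw":0}
    - {"travel":[0,0,0],"roll":0,"jaw":0}
    - {"travel":[0,0,0],"roll":0,"jaw":0}
    - {"travel":[0,0,0],"roll":0,"jaw":0}
    - {"travel":[0,0,0],"roll":0,"jaw":0}
    - {"travel":[0,0,0],"roll":0,"jaw":0}
    - {"travel":[0,0,0],"roll":0,"jaw":0}
    - {"travel":[0,0,0],"roll":0,"jaw":0}

```text
clock: 20.3
tool_pos: [0.4236, -0.3801, 0.2506]
orientation: [-180.0, 0.0, 174.6]
force: [0.5, -0.4, 0.6]
opening: 0.0005
gripper_force: 0.0
```

Emit:
apply_moves:
  targets:
    - {"travel":[0,0,0],"roll":0,"jaw":0}
    - {"travel":[0,0,0],"roll":0,"jaw":0}
    - {"travel":[0,0,0],"roll":0,"jaw":0}
    - {"travel":[0,0,0],"roll":0,"jaw":0}
    - {"travel":[0,0,0],"roll":0,"jaw":0}
    - {"travel":[0,0,0],"roll":0,"jaw":0}
    - {"travel":[0,0,0],"roll":0,"jaw":0}
    - {"travel":[0,0,0],"roll":0,"jaw":0}
    - {"travel":[0,0,0],"roll":0,"jaw":0}
    - {"travel":[0,0,0],"roll":0,"jaw":0}

```text
clock: 21.3
tool_pos: [0.4236, -0.38, 0.2505]
orientation: [180.0, -0.0, 174.6]
force: [0.6, 0.1, -0.1]
opening: 0.0003
gripper_force: 0.0
```

Emit:
apply_moves:
  targets:
    - {"travel":[0,0,0],"roll":0,"jaw":0}
    - {"travel":[0,0,0],"roll":0,"jaw":0}
    - {"travel":[0,0,0],"roll":0,"jaw":0}
    - {"travel":[0,0,0],"roll":0,"jaw":0}
    - {"travel":[0,0,0],"roll":0,"jaw":0}
    - {"travel":[0,0,0],"roll":0,"jaw":0}
    - {"travel":[0,0,0],"roll":0,"jaw":0}
    - {"travel":[0,0,0],"roll":0,"jaw":0}
    - {"travel":[0,0,0],"roll":0,"jaw":0}
    - {"travel":[0,0,0],"roll":0,"jaw":0}

```text
clock: 22.3
tool_pos: [0.4236, -0.38, 0.2506]
orientation: [180.0, 0.0, 174.6]
force: [0.4, 0.7, -0.1]
opening: 0.0007
gripper_force: 0.0
```

Run:
```python
from h import *
b=ctrl.snapshot("side")[...,::-1]
cv2.imwrite("pics/s8.png",cv2.resize(b[100:220,210:370],None,fx=5,fy=5,interpolation=cv2.INTER_CUBIC))
O=np.array([.497,-.291]);t=np.radians(-5.4);x=np.array([np.cos(t),np.sin(t)]);y=np.array([-np.sin(t),np.cos(t)])
C=lambda X,Y,z:np.r_[O+X/1e3*x+Y/1e3*y,z]
for p in [C(55,32,.0656),C(-40,0,.0296),C(90,0,.0296)]: print(((proj("side",p)-[210,100])*5).round())
print(ctrl.get_obs()["force"].round(1))
```

```text
[337. 329.]
[493. 396.]
[311. 334.]
[ 0.9 -0.3 -0.2]
```

View pics/s8.png

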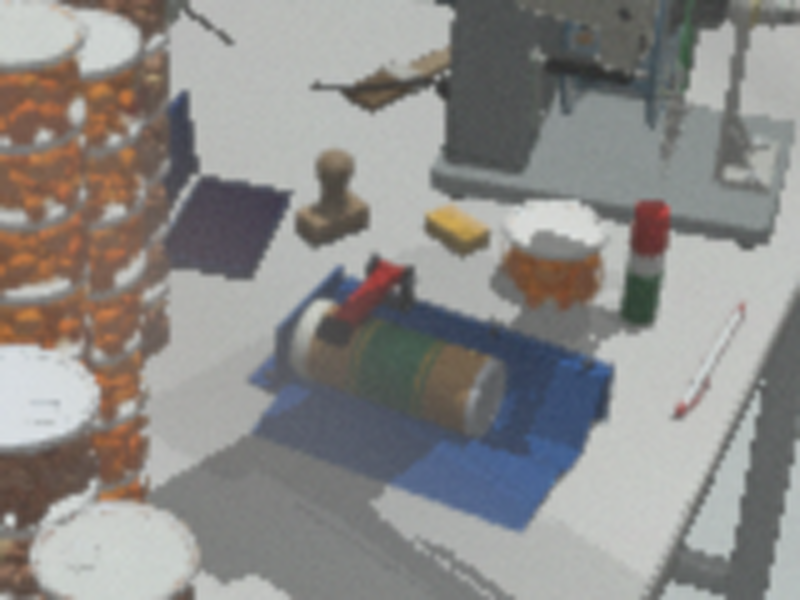

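The red arm lies level on the butted tube, with its grip at (335,330) against a predicted (337,329). The tube base is at (488,396), the bystanders have not moved, and the robot is clear. Handing in.

```bash
python3 -c "
from plant import ctrl
print(ctrl.close_job())"
```

```text
the job is handed in; nothing more can be done
None
```

The job is handed in: the tube is rolled into the V and butted on the buffer, with the red hold-down arm resting on it, at about 22 s; on the approach the gripper body briefly pressed a wall column with about 18 N before I backed it off.

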